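# Open the biscuit box with the pinch-catch lid

## Task

Open the clear biscuit box on the bakery counter: pinch the two spring buttons on its lid together between the fingers to free the catch, lift the lid off, and set it down gently (not dropped), right way up and flat, on the middle of the dark wooden board. Leave the box standing where it is and do not disturb the other things on the counter.

Things in the scene. Friction and masses are not known exactly. Their poses are not given: they have to be found in the camera images.
- lid_grip (a point): the point to pinch on the lid: midway between its two grey spring buttons, on the lid's axis, 25 mm above the plate's upper face, 17 mm below the top of the grip block, 51 mm above the lid's feet. z points up out of the lid, y runs through both buttons. The button faces are 56 mm apart at rest, 38 mm apart fully pressed; each is flat, 30 mm wide (x), 26 mm high
- lid: white plastic lid, about 300 g: plate 146 x 146 x 6 mm with a grip block (44 mm along x, 34 along y, 42 high) on its middle, a button on the block's +y and -y faces. It stands on its feet, two ribs 20 mm deep under the plate (109 mm long along y, at x = -60 and 60 mm), which reach into the box. Origin on the lid's axis in the plane of the feet; sides along x and y
- button_left (a joint): the lid's button on its +y side: 0 at rest, 0.009 m fully pressed in, towards the lid's middle. Spring: 2 N to start it, 6 N fully in; springs back when let go. Each button carries a catch that hooks under the box's lip. The lid is free only with both buttons in by more than 7 mm at once, else the box comes up with it; keep them in until the lid has risen 25 mm
- button_right (a joint): the lid's button on its -y side, likewise
- box: clear plastic square box holding biscuits, 140 x 140 mm, 110 mm high, loose on the counter, about 1.6 kg; origin at the centre of its underside, z up, sides along x and y. The lid starts seated and latched on it, its axes along the box's, lid_grip 141 mm above the box's underside
- box_mouth (a point): centre of the box's open top, 110 mm above its underside
- board_top (a point): centre of the upper face of the dark wooden board, fixed flat on the counter, 220 mm along its x, 240 mm along its y, 18 mm thick
- jar: bystander: white ceramic jar with a knobbed lid, 100 mm across, 128 mm high; origin at the centre of its underside
- basket: bystander: wicker basket of croissants, 170 x 220 mm, about 75 mm high; origin at the centre of its underside
- plates: bystander: stack of white plates, 170 mm across, 39 mm high; origin at the centre of its underside
Not all that is in view belongs to the job. Leave any green or yellow look-alike of the lid alone.

How it is judged (in metres and radians):
On the way, in this order (a step that is already met when the one before it is completed fails the run):
1. both buttons are pinched in by more than 7 mm while the lid is still seated on the box (value of joint each of button_left, button_right above 0.007 m and z of lid_grip in the frame of box below 0.146 m), for 0.1 s.
2. the lid has come off the box, at least 40 mm above its seat (z of lid_grip in the frame of box above 0.181 m), for 0.1 s.
At the end, for the whole second after the job is handed in: The lid stands still on its feet on the board, right way up, tilted less than 4 degrees, its middle within 35 mm of the board's middle (any yaw), both buttons sprung out again; the box stands upright within 40 mm of where it was (horizontal distance between lid_grip and board_top below 0.035 m and z of lid_grip in the frame of board_top between 0.046 and 0.056 m and angle between each of lid, box's own z axis and vertical below 0.07 rad and value of joint each of button_left, button_right below 0.002 m and linear speed of lid below 0.02 m/s and angular speed of lid below 0.1 rad/s and distance of box_mouth from where it was at the start of the episode below 0.04 m); the robot touches nothing.
It fails at once if the box is lifted, pushed or tipped so that its mouth moves more than 40 mm (distance of box_mouth from where it was at the start of the episode above 0.04 m).
It fails at once if the lid is dropped (falls at more than 0.5 m/s, that is from more than about 13 mm, untouched by the fingers) (linear speed of lid above 0.5 m/s and contact force between the fingers and lid below 0.1 N).
It fails at once if a bystander (jar, basket or plates) is moved more than 30 mm (distance of any of jar, basket, plates from where it was at the start of the episode above 0.03 m).
It also fails if it takes over 40 s, if anything falls off the work surface, if the arm or the gripper's body presses on something with over 40 N, if the wrist force passes 120 N, or if a joint passes its speed limit or range.

## Robot

A 6-joint arm with a two-finger parallel gripper is mounted at the origin on the work surface. World frame = base frame: x ahead of the robot, y to its left, z up, the work surface at z = 0. Lengths are in m, angles in degrees, forces in N, time in s.
With the tool pointing down it reaches from about 0.25 to 0.775 m from the base axis. Payload 4 kg.
Tool frame: the origin (TCP) lies between the finger pads; the fingertips stand 8 mm ahead of it and the grasp point (between the pads) lies 11 mm behind it (tcp_to_tips is the distance from the TCP to the fingertips, in m); z points along the fingers, y is the line along which they close (so a half turn about z gives the same grasp; the last joint's range is limited). The gripper opens to 85 mm and grips with 20 to 120 N. Pads are 22 mm wide; open, the fingers measure 114 mm over their backs; the gripper's body (76 mm by 85 mm) begins 54 mm behind the grasp point. The pads swing forward as they close: fully open they stand 13 mm farther back than shut.
Start: joints at [-72.829, 4.996, 78.535, -0, 96.463, -5.907], TCP at [0.216, -0.506, 0.239] pointing down, gripper open.
Joint ranges: [-177.83, 177.83], [-43.37, 116.18], [15.69, 146.23], [-61.86, 241.86], [9.47, 152.12], [-147.06, 147.06]. Speed limits (degrees/s): [159.86, 159.86, 180, 180, 180, 180].

## Interface

Orientations are given as [roll, pitch, yaw] about the fixed x, y, z axes, in that order (R = Rz(yaw) Ry(pitch) Rx(roll)).
In Python, from workcell import observe, snapshot, close_job, tcp_to_tips gives the robot as it stands.
- The arm moves only by the shell command python3 -m creep 'ROWS' [FORCE]. ROWS is JSON, a list of rows, each a list of 5 numbers: the shift along the tool's x, y, z in mm, then the turn about the tool's z in units of 5 degrees (1.0 is 5 degrees), then the opening, from 0 (shut) to 1 (fully open). A call has 1 to 20 rows; each row shifts and turns the commanded pose from where the row before left it, along the tool's axes as they then stand; what a row does not reach is not made up. A row lasts 1/8 s, in which the tool goes at most 62.5 mm and 10.7 degrees, less where a joint would pass 70% of its speed; a pose out of reach is approached as far as the arm can. A call with a gripper value outside its range is refused whole. The fingers move at their own pace and stop on an object; FORCE is the grip in N (left out, the last holds). Time passes only in rows, so rows that do not move let the fingers close. It gives the time, the measured TCP pose, the force, the opening and the grip force at its end, in the units of the state.
- observe(): the state, without advancing time (a new reading comes with each control period).
- snapshot(name): name is "scene" or "top"; returns a dict with "pixels" (420x560x3 uint8, red, green, blue), "depth" (420x560 float32, m along the optical axis (not along the pixel's ray), 0 where there is no reading), "fx", "fy", "cx", "cy" (pixels), "R" (3x3) and "t" (3): a world point X has camera coordinates R X + t. Camera axes: x right, y down, z forward; pixel columns grow to the right and rows downward; lengths in m; the calibration is good to about 2 mm. A picture is of the moment at which its call begins.
- close_job(): hands the job in; it is judged then, once.
The state is a dict: "time_s": time; "q": joint angles; "joint_velocities": joint speeds; "effort": joint torques, N m; "tcp_pos": TCP position; "tool_rot": TCP orientation; "force": force on the tool from outside, world axes, zero at the start; "wrist_torque": the same for the moment, N m; "gripper_width": opening from 0.0 (shut) to 1.0 (fully open); "grip_force": force on a finger pad.
Only numpy, scipy, OpenCV 4.12 (cv2) and the standard library are available. Lean on these libraries where they do the work, as an engineer would, in place of code of your own. Each camera call takes 0.05 s, during which the arm holds its last target. There are 200 camera calls.

## Working session

There is one attempt and no reset: what is moved stays moved. The work goes in short steps, Python scripts to look and compute and a shell command to move; the robot and the scene stay as the last step left them, time stands still between calls to the robot, and variables do not carry over. Pictures are saved under pics/ and viewed, at most 10 in all, crops included, and the job is handed in when it is done.

```bash
mkdir -p pics
cat > h.py <<'E'
import numpy as np,cv2
from workcell import observe,snapshot,close_job,tcp_to_tips
def world(s):
    v,u=np.mgrid[0:420,0:560]; d=s["depth"]
    P=np.stack([(u-s["cx"])/s["fx"]*d,(v-s["cy"])/s["fy"]*d,d],-1)
    W=(P-np.array(s["t"]))@np.array(s["R"]); W[d==0]=np.nan
    return W
def ray(s,u,v,z):
    R=np.array(s["R"]);c=-R.T@np.array(s["t"]);r=R.T@np.array([(u-s["cx"])/s["fx"],(v-s["cy"])/s["fy"],1])
    return c+r*(z-c[2])/r[2]
E
python3 - <<'E'
from h import *
a=snapshot("scene");b=snapshot("top")
for n,s in(("scene",a),("top",b)):
    cv2.imwrite(f"pics/{n}0.png",s["pixels"][:,:,::-1]); np.save(n+"0.npy",s,allow_pickle=True)
    print(n,-np.array(s["R"]).T@s["t"])
print(observe())
E
```

```text
scene [ 1.17975538 -0.72574838  1.0228657 ]
top [0.39225071 0.0027539  1.33593123]
{'time_s': 0.1, 'q': array([-7.28305043e+01,  5.03866237e+00,  7.86183924e+01,  8.69886971e-05,
        9.64628227e+01, -5.90894833e+00]), 'joint_velocities': array([ 0.08320545, -0.11855945, -0.15647967,  0.07334213, -0.02498324,
       -0.00266384]), 'effort': array([ 1.26258135e-03, -3.53019869e+01, -3.14221072e+01, -8.79480331e-05,
        7.94764899e-03,  2.04347924e-05]), 'tcp_pos': array([ 0.21544522, -0.50556865,  0.2381996 ]), 'tool_rot': array([-1.79880768e+02, -1.24271153e-02,  2.30784408e+01]), 'force': array([ 0.33899391, -0.06951444,  0.54498181]), 'wrist_torque': array([ 0.00708198, -0.05351572, -0.00886369]), 'grip_force': 0.0, 'gripper_width': 0.9980535426139939}
```

View pics/scene0.png

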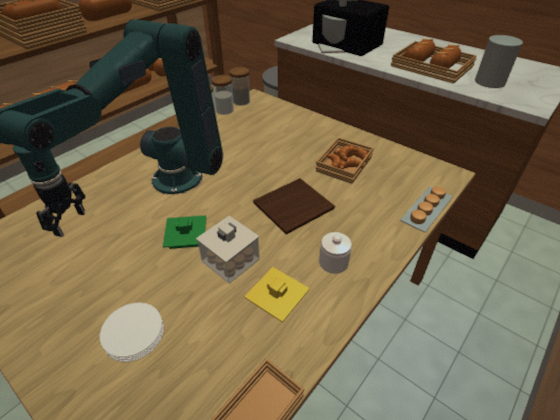

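View pics/top0.png

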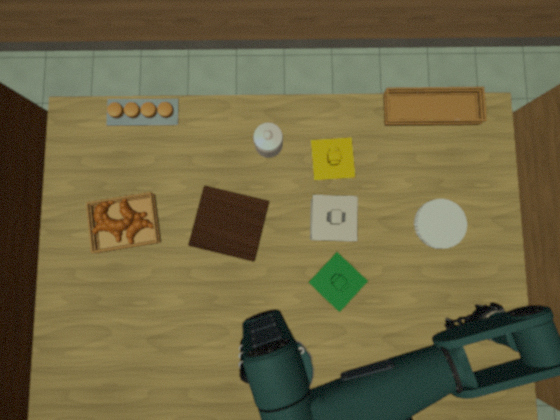

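The scene view shows the white-lidded box at about (228,247) and the dark board at (293,205). In the top view the lid is at (334,218), with grey buttons left and right of its block (±y), and the board is at (229,223). The green and yellow decoys are at (338,281) and (333,158).

```bash
cat > m.py <<'E'
from h import *
s=np.load("top0.npy",allow_pickle=True).item();im=s["pixels"];W=world(s)
hsv=cv2.cvtColor(im,cv2.COLOR_RGB2HSV)
def rect(m,box,z,n):
    k=np.zeros(m.shape,np.uint8);u0,v0,u1,v1=box;k[v0:v1,u0:u1]=m[v0:v1,u0:u1]
    c=max(cv2.findContours(k,0,2)[0],key=cv2.contourArea)
    pts=np.array([ray(s,u,v,z)[:2]*1000 for u,v in c[:,0]],np.float32)
    print(n,cv2.minAreaRect(pts),"depth z",np.nanmedian(W[...,2][k>0]))
rect((hsv[...,1]<60)&(hsv[...,2]>120),(295,180,375,256),.116,"lid")
rect((hsv[...,2]<90),(170,170,290,275),.018,"board")
Z=W[...,2]; m=(Z>.14)
rect(m,(310,195,360,245),.158,"block")
s2=np.load("scene0.npy",allow_pickle=True).item();W2=world(s2)
sel=(abs(W2[...,2]-.116)<.006)&(abs(W2[...,0]-.45)<.15)&(abs(W2[...,1]+.14)<.12)
p=(W2[sel][:,:2]*1000).astype(np.float32); print("scene lid",len(p),cv2.minAreaRect(p))
cv2.imwrite("pics/c0.png",cv2.resize(im[190:245,305:365,::-1],None,fx=9,fy=9,interpolation=2))
E
python3 m.py
```

```text
lid ((501.7322692871094, -170.1148681640625), (147.74203491210938, 144.99961853027344), 88.17400360107422) depth z 0.1159984237666013
board ((495.07427978515625, 180.10464477539062), (236.38592529296875, 215.83360290527344), 76.02102661132812) depth z 0.017895562766076383
block ((500.75146484375, -173.3832244873047), (56.40922164916992, 40.65564727783203), 89.51318359375) depth z 0.15647449296626356
scene lid 1252 ((501.8896179199219, -174.64361572265625), (148.9859161376953, 148.34681701660156), 87.6672592163086)
```

View pics/c0.png

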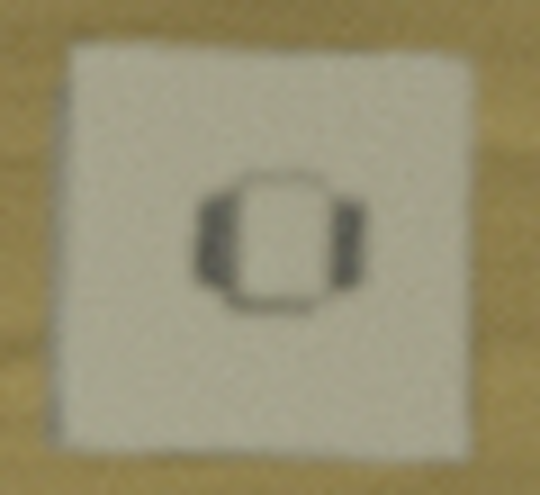

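The lid is at (0.501, -0.172) with yaw of about -2°, and the board is at (0.495, 0.180). The sizes and heights match those given. Next I go above the lid.

```bash
python3 -m creep '[[0,0,-10,1.67,1],[0,0,-10,1.67,1],[0,0,0,1.67,1],[22.8,-28.6,0,0,1],[22.8,-28.6,0,0,1],[22.8,-28.6,0,0,1],[22.8,-28.6,0,0,1],[22.8,-28.6,0,0,1],[22.8,-28.6,0,0,1],[22.8,-28.6,0,0,1],[22.8,-28.6,0,0,1],[22.8,-28.6,0,0,1],[22.8,-28.6,0,0,1],[22.8,-28.6,0,0,1],[22.8,-28.6,0,0,1],[0,0,0,0,1],[0,0,0,0,1]]' 40
python3 - <<'E'
from h import *
o=observe();print(o["tcp_pos"],o["tool_rot"])
s=snapshot("scene");cv2.imwrite("pics/s1.png",cv2.resize(s["pixels"][150:300,130:330,::-1],None,fx=4,fy=4,interpolation=2))
E
```

```text
time_s: 2.22
tcp_pos: [0.5005, -0.1726, 0.2588]
tool_rot: [180.0, 0.1, -2.0]
force: [-0.7, -0.1, 0.4]
gripper_width: 1.0
grip_force: 0.0
[ 0.50045083 -0.17260281  0.25880626] [ 1.79987025e+02  7.13745496e-02 -1.96485247e+00]
```

View pics/s1.png

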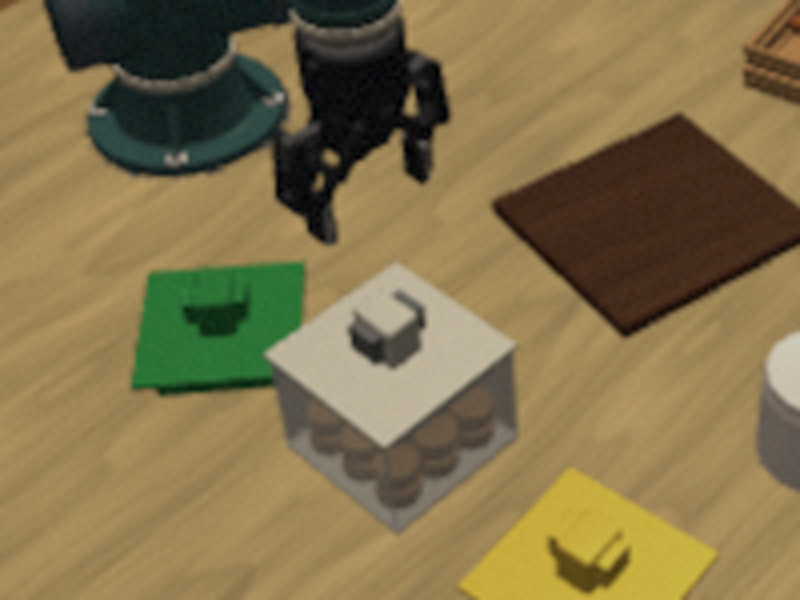

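The gripper hangs over the lid at crop (365,130), with its fingers lined up across the button line around (385,335). Now I descend.

```bash
python3 -m creep '[[0,0,20,0,1],[0,0,20,0,1],[0,0,20,0,1],[0,0,20,0,1],[0,0,20,0,1],[0,0,15,0,1],[0,0,12,0,1],[0,0,0,0,1],[0,0,0,0,1]]' 40
```

```text
time_s: 3.4
tcp_pos: [0.5013, -0.1727, 0.1331]
tool_rot: [180.0, -0.1, -2.0]
force: [-0.0, -0.3, 1.2]
gripper_width: 0.995
grip_force: 0.0
```

```bash
python3 -m creep '[[0,0,0,0,0.6],[0,0,0,0,0.5],[0,0,0,0,0.3],[0,0,0,0,0.2],[0,0,0,0,0.2],[0,0,0,0,0.2],[0,0,0,0,0.2],[0,0,0,0,0.2]]' 40
```

```text
time_s: 4.4
tcp_pos: [0.502, -0.1737, 0.1352]
tool_rot: [179.8, -0.2, -2.0]
force: [-0.4, -2.1, 8.7]
gripper_width: 0.402
grip_force: 43.4
```

Run:
```python
from h import *
s=snapshot("scene");cv2.imwrite("pics/s2.png",cv2.resize(s["pixels"][190:290,175:290,::-1],None,fx=6,fy=6,interpolation=2))
o=observe();print(o["tcp_pos"],o["force"],o["wrist_torque"],o["gripper_width"])
W=world(s);p=W[(abs(W[...,2]-.116)<.008)&(abs(W[...,0]-.5)<.1)&(abs(W[...,1]+.172)<.09)];print(len(p),np.median(p,0))
```

```text
[ 0.50194419 -0.17369898  0.13515786] [-1.47784731 -2.28022434  7.93949365] [-0.24173782  0.24577126 -0.03595138] 0.399950930587648
1146 [ 0.52503087 -0.19681158  0.11549863]
```

View pics/s2.png

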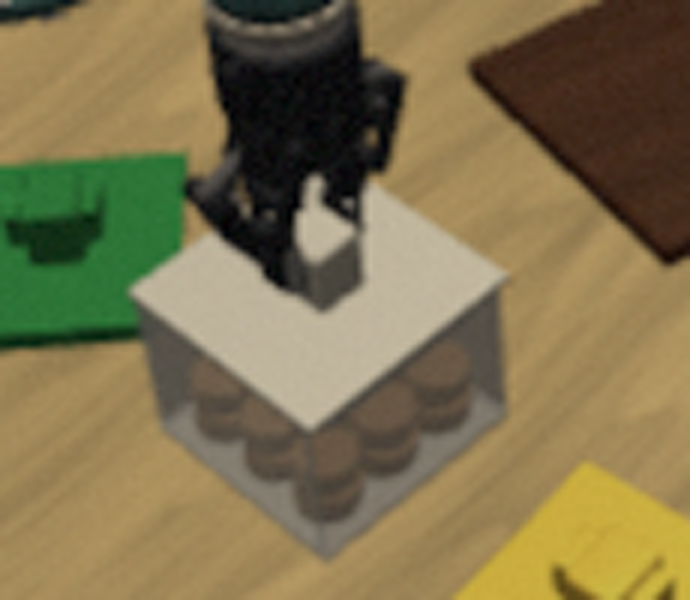

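The fingers hold the block at crop (300,240) with the buttons in, and the lid is still seated. I lift a little and check that the box isn't coming up with it.

```bash
python3 -m creep '[[0,0,-3,0,0.2],[0,0,-4,0,0.2],[0,0,-5,0,0.2],[0,0,-6,0,0.2],[0,0,0,0,0.2]]' 40
python3 - <<'E'
from h import *
s=snapshot("scene")
W=world(s);p=W[(W[...,2]>.10)&(W[...,2]<.15)&(abs(W[...,0]-.54)<.04)&(abs(W[...,1]+.172)<.07)];print(len(p),np.median(p,0))
cv2.imwrite("pics/s3.png",cv2.resize(s["pixels"][190:290,175:290,::-1],None,fx=6,fy=6,interpolation=2))
E
```

```text
time_s: 5.08
tcp_pos: [0.4999, -0.1732, 0.1497]
tool_rot: [179.9, 0.2, -2.0]
force: [-0.8, -5.0, -3.7]
gripper_width: 0.401
grip_force: 41.6
938 [ 0.5470594  -0.17755208  0.12937961]
```

View pics/s3.png

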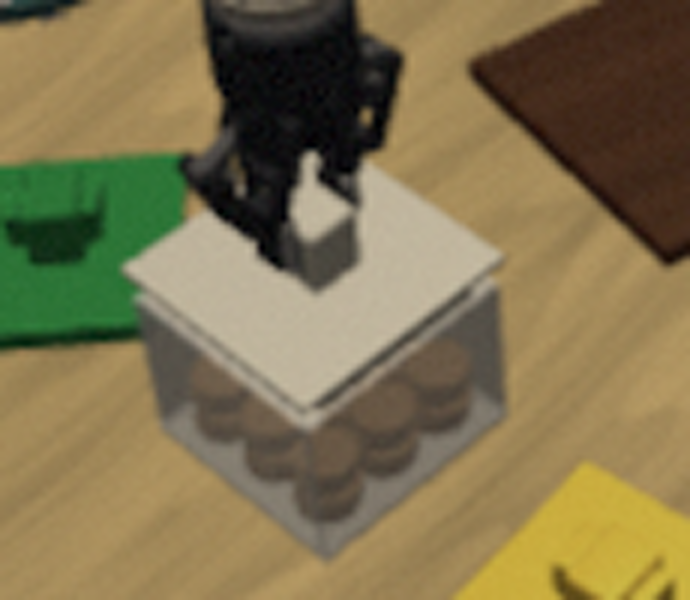

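The lid is coming off and the box is staying put (gap visible along (400,350)). I lift it clear and carry it over the board.

```bash
python3 -m creep '[[0,0,-8,0,0.2],[0,0,-10,0,0.2],[0,0,-14,0,0.2],[0,0,-16,0,0.2],[0,0,-16,0,0.2],[0,0,-14,0,0.2],[0,0,-10,0,0.2],[0,0,-6,0,0.2],[0,0,0,0,0.2]]' 40
```

```text
time_s: 6.25
tcp_pos: [0.501, -0.1725, 0.2446]
tool_rot: [180.0, -0.0, -2.0]
force: [0.4, 0.1, -5.0]
gripper_width: 0.403
grip_force: 41.5
```

```bash
python3 -m creep '[[-0.5,-8,0,0,0.2],[-0.5,-15,0,0,0.2],[-1,-22,0,0,0.2],[-1.3,-25,0,0,0.2],[-1.3,-25,0,0,0.2],[-1.3,-25,0,0,0.2],[-1.3,-25,0,0,0.2],[-1.3,-25,0,0,0.2],[-1.3,-25,0,0,0.2],[-1.3,-25,0,0,0.2],[-1.3,-25,0,0,0.2],[-1.3,-25,0,0,0.2],[-1.3,-25,0,0,0.2],[-1,-22,0,0,0.2],[-0.5,-16,0,0,0.2],[-0.5,-12,0,0,0.2],[-0.5,-8,0,0,0.2],[0,0,0,0,0.2],[0,0,0,0,0.2],[0,0,0,0,0.2]]' 40
python3 - <<'E'
from h import *
o=observe();print(o["tcp_pos"],o["tool_rot"])
s=snapshot("scene");W=world(s);p=W[(W[...,2]>.15)&(W[...,2]<.25)&(abs(W[...,0]-.535)<.03)&(abs(W[...,1]-.18)<.06)]
A=np.c_[p[:,:2],np.ones(len(p))];print(len(p),np.median(p,0),np.linalg.lstsq(A,p[:,2],rcond=None)[0])
cv2.imwrite("pics/s4.png",cv2.resize(s["pixels"][110:310,180:400,::-1],None,fx=3,fy=3,interpolation=2))
E
```

```text
time_s: 8.75
tcp_pos: [0.4956, 0.1805, 0.2443]
tool_rot: [180.0, -0.0, -2.0]
force: [-0.4, 0.4, -4.0]
gripper_width: 0.399
grip_force: 41.5
[0.49559117 0.18045155 0.2443293 ] [ 1.79985401e+02 -4.89166646e-03 -2.02301587e+00]
413 [0.53679259 0.17510301 0.22446469] [-0.21376233  0.00681693  0.33748311]
```

View pics/s4.png

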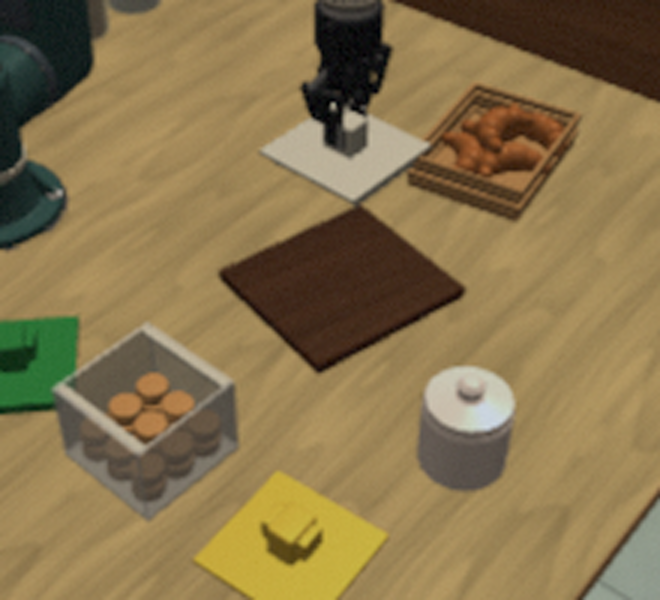

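The lid is held in the air above the board (crop (345,155)) and the box is open and in place. I check the tilt with a robust plane fit before lowering.

```bash
cat > t.py <<'E'
from h import *
import sys
s=snapshot("scene");W=world(s);h=float(sys.argv[1]);hsv=cv2.cvtColor(s["pixels"],cv2.COLOR_RGB2HSV)
p=W[(abs(W[...,2]-h)<.02)&(abs(W[...,0]-.495)<.09)&(abs(W[...,1]-.18)<.09)&(hsv[...,1]<70)&(hsv[...,2]>110)]
for i in range(8):
    A=np.c_[p[:,:2],np.ones(len(p))];c=np.linalg.lstsq(A,p[:,2],rcond=None)[0];r=abs(A@c-p[:,2]);
    if i<7:p=p[r<max(.002,np.quantile(r,.9))]
print(len(p),"slope deg",np.degrees(np.arctan(c[:2])),"z mid",c@[.495,.18,1],cv2.minAreaRect((p[:,:2]*1000).astype(np.float32)))
E
python3 t.py 0.225
```

```text
571 slope deg [-0.09935578  0.07783707] z mid 0.22474402240583952 ((497.0855712890625, 177.98123168945312), (145.42616271972656, 146.04119873046875), 88.03273010253906)
```

It is flat. Feet are at 0.199, so they are about 181 mm above the board.

```bash
python3 -m creep '[[0,0,10,0,0.2],[0,0,20,0,0.2],[0,0,25,0,0.2],[0,0,25,0,0.2],[0,0,25,0,0.2],[0,0,25,0,0.2],[0,0,20,0,0.2],[0,0,12,0,0.2],[0,0,8,0,0.2],[0,0,4,0,0.2],[0,0,2,0,0.2],[0,0,1,0,0.2],[0,0,0,0,0.2],[0,0,0,0,0.2]]' 40; python3 t.py 0.047
```

```text
time_s: 10.6
tcp_pos: [0.4957, 0.181, 0.0676]
tool_rot: [-180.0, -0.0, -2.0]
force: [-0.7, -0.2, -3.8]
gripper_width: 0.399
grip_force: 41.5
470 slope deg [-0.33734949  0.14412423] z mid 0.04817867989294847 ((496.1309814453125, 178.53228759765625), (146.87164306640625, 146.90591430664062), 88.23947143554688)
```

```bash
python3 -m creep '[[0,0,1,0,0.2],[0,0,1,0,0.2],[0,0,1,0,0.2],[0,0,0,0,0.2],[0,0,0,0,0.2]]' 40; python3 t.py 0.045
```

```text
time_s: 11.28
tcp_pos: [0.4955, 0.181, 0.0643]
tool_rot: [180.0, -0.0, -2.0]
force: [0.1, -0.8, -3.8]
gripper_width: 0.398
grip_force: 41.5
469 slope deg [-0.25843907 -0.01203375] z mid 0.044710263022075425 ((496.8426208496094, 179.389404296875), (146.218505859375, 147.34580993652344), 89.01242065429688)
```

```bash
python3 -m creep '[[0,0,0.7,0,0.2],[0,0,0.7,0,0.2],[0,0,0.6,0,0.2],[0,0,0,0,0.2],[0,0,0,0,0.2]]' 40
```

```text
time_s: 11.95
tcp_pos: [0.4956, 0.181, 0.0632]
tool_rot: [180.0, -0.0, -2.0]
force: [-5.3, -1.0, 5.7]
gripper_width: 0.408
grip_force: 43.1
```

Contact with the board. I open gently and retreat upward.

```bash
python3 -m creep '[[0,0,0,0,0.45],[0,0,0,0,0.5],[0,0,0,0,0.6],[0,0,0,0,0.8],[0,0,0,0,1],[0,0,0,0,1],[0,0,0,0,1],[0,0,0,0,1],[0,0,-5,0,1],[0,0,-10,0,1],[0,0,-20,0,1],[0,0,-30,0,1],[0,0,-30,0,1],[0,0,-30,0,1],[0,0,-10,0,1],[0,0,0,0,1],[0,0,0,0,1]]'; python3 t.py 0.044
python3 - <<'E'
from h import *
s=snapshot("scene")
cv2.imwrite("pics/s5.png",cv2.resize(s["pixels"][110:310,180:400,::-1],None,fx=3,fy=3,interpolation=2))
E
```

```text
time_s: 14.08
tcp_pos: [0.4948, 0.1808, 0.1957]
tool_rot: [180.0, 0.2, -2.0]
force: [-0.6, 0.7, -0.3]
gripper_width: 1.003
grip_force: 0.0
484 slope deg [ 0.37691079 -0.40009033] z mid 0.04356149912495405 ((495.910400390625, 178.76571655273438), (146.6214141845703, 147.068603515625), 87.67475128173828)
```

View pics/s5.png

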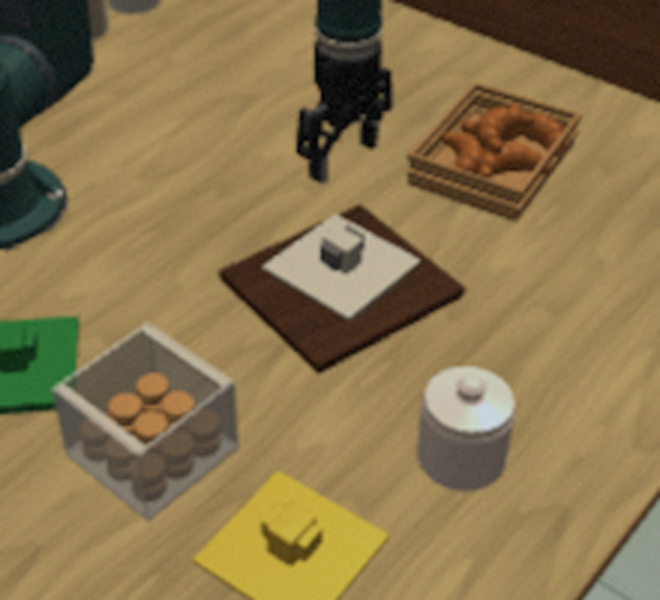

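The lid lies flat on the middle of the board at crop (342,262), its buttons out. The box and the other things are undisturbed.

```bash
python3 -c "from workcell import close_job;print(close_job())"
```

```text
the job is handed in; nothing more can be done
None
```

The lid is off and lying flat and right way up, within a few millimetres of the board's middle, with both buttons sprung out and the box and other things where they were; the job is handed in at about 14 s, with no verdict returned.

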